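Level the rocking worktop riser with its ratchet, then load the jars

TASK

The riser stand on the kitchen worktop leans and rocks because its screw foot, under the corner with the ratchet, is too short. Throw the ratchet's direction lever over so that it drives clockwise, feel that the handle now free-wheels anticlockwise, and crank the handle to and fro until the foot is down just far enough that the stand sits level and no longer rocks. Only then stand every storage jar upright, side by side, on the stand's deck, leaving the stand where it is and the mug, the soap bottle and the socket case alone.

Things in the scene. Friction and masses are not known exactly. Their poses are not given: they have to be found in the camera images.
- stand: Loose heavy riser stand (3.5 kg): oak deck 260 (x) x 320 (y) x 18 mm, low dark steel frame. Origin below the deck's middle, in the plane of the fixed feet's soles; x, y along the deck's sides, z up; deck top at z = 75 mm. Round rubber feet 38 mm across: three fixed at (-100, 130), (100, -130), (100, 130) mm; the screw foot at (-100, -130) mm.
- deck (a point): Centre of the deck's top face. While the screw foot is too short the deck leans down to that corner, turning about the line through the two neighbouring feet (159 mm from the screw foot), and rocks when pressed on the corner diagonally across; too long, it rocks as well.
- spindle (a point): Vertical axis of the screw foot's spindle and of the ratchet, at deck-top level, stand frame (-100, -130, 75) mm. The ratchet's round steel head (54 mm across, 26 mm high) sits on it for good.
- foot (a joint): Extension of the screw foot in m, 0 (fully up) to 0.016; at 0.012 its sole lies in the plane of the other three, a fraction of a mm either way does not matter. It starts 6 to 9 mm short. One rad of clockwise spindle turn (seen from above) lowers it 1.2 mm. It stays where it is left.
- handle (a joint): Angle of the ratchet handle about the spindle, rad, positive clockwise from above, stops at -0.6 and 0.6. At 0 it points along stand (0.296, -0.955). It needs under 4 N at the knob. Lever set clockwise: clockwise strokes turn the spindle, anticlockwise ones free-wheel, a tooth every 0.21 rad (up to that much of a stroke is lost before it bites). Lever set anticlockwise: the reverse.
- knob (a point): Black upright round knob on the handle's end, 120 mm from the spindle axis, 20 mm across, from 22 to 67 mm above deck top (this point: on its axis, 47 mm above deck top). Under it is the steel handle bar, 17 mm wide, up to 23 mm above deck top.
- lever (a joint): Angle of the direction lever about the spindle axis, relative to the handle, rad, positive clockwise from above; stops at -0.5 (drives anticlockwise, raises the foot; starts within 0.1 of here) and 0.5 (drives clockwise, lowers the foot). Near 0 neither way is driven; thrown above 0.3. About 0.7 N at the paddle moves it; it stays where it is left.
- paddle (a point): Upper middle of the lever's upright black paddle, 36 mm from the spindle axis, 43 mm above deck top. At lever angle 0 it points straight away from the handle; lever angle q turns it clockwise by q. The paddle is 16 mm long radially, 10 mm thick, its top 52 mm above deck top; the lever's foot below it ends 34 mm above deck top.
- jar1: Loose squat glass storage jar with a steel screw lid, 60 mm across, 56 mm tall, 0.15 to 0.3 kg; origin at the centre of its underside, z up. Two to four of the four like jars are present, standing on the worktop to the right of the stand.
- jar2: Squat glass storage jar like jar1 (60 mm across, 56 mm tall); may be absent.
- jar3: Squat glass storage jar like jar1 (60 mm across, 56 mm tall); may be absent.
- jar4: Squat glass storage jar like jar1 (60 mm across, 56 mm tall); may be absent.
- mug: bystander: white mug, 76 mm across, 90 mm tall; origin under its centre
- soap: bystander: clear soap bottle, 60 mm across, 180 mm tall; origin under its centre
- socket_case: bystander: closed grey plastic case 90 x 160 x 35 mm; origin under its centre
Mind the look-alikes: they are no part of the job. Leave any pink or purple look-alike of the jar2 alone. What is shaped like the jar1 but yellow is not meant.

How it is judged:
On the way, in this order (a step that is already met when the one before it is completed fails the run):
1. the direction lever is thrown to clockwise (above 0.3 rad) (value of joint lever above 0.3 rad), for 0.2 s.
2. with the lever so thrown and the foot still short, the handle is swung back anticlockwise and free-wheels (value of joint lever above 0.3 rad and velocity of joint handle below -0.05 rad/s and value of joint foot below 0.0105 m), for 0.2 s.
3. the screw foot is cranked down to within 1.5 mm of level, before any jar is loaded (value of joint foot between 0.0105 and 0.0135 m), for 0.5 s.
At the end, for the whole second after the job is handed in: The screw foot is within 1.5 mm of the plane of the other feet (0.0105 to 0.0135 m), the stand's tilt is under 0.012 rad, and every jar present stands upright (within 0.1 rad), at rest, directly on the deck with its centre at least 5 mm inside the deck's edge (all of step 3 and angle between stand's own z axis and vertical below 0.012 rad and x of jar1 in the frame of stand between -0.125 and 0.125 m and y of jar1 in the frame of stand between -0.155 and 0.155 m and z of jar1 in the frame of stand between 0.07 and 0.08 m and angle between each of jar1, jar2, jar3, jar4's own z axis and vertical below 0.1 rad and linear speed of each of jar1, jar2, jar3, jar4 below 0.02 m/s and x of jar2 in the frame of stand between -0.125 and 0.125 m and y of jar2 in the frame of stand between -0.155 and 0.155 m and z of jar2 in the frame of stand between 0.07 and 0.08 m and x of jar3 in the frame of stand between -0.125 and 0.125 m and y of jar3 in the frame of stand between -0.155 and 0.155 m and z of jar3 in the frame of stand between 0.07 and 0.08 m and x of jar4 in the frame of stand between -0.125 and 0.125 m and y of jar4 in the frame of stand between -0.155 and 0.155 m and z of jar4 in the frame of stand between 0.07 and 0.08 m); the robot touches nothing.
It fails at once if a jar is put on the stand while its foot is still more than 1.5 mm short (value of joint foot below 0.0105 m and ((x of jar1 in the frame of stand between -0.13 and 0.13 m and y of jar1 in the frame of stand between -0.16 and 0.16 m and contact force between jar1 and stand above 0.3 N) or (x of jar2 in the frame of stand between -0.13 and 0.13 m and y of jar2 in the frame of stand between -0.16 and 0.16 m and contact force between jar2 and stand above 0.3 N) or (x of jar3 in the frame of stand between -0.13 and 0.13 m and y of jar3 in the frame of stand between -0.16 and 0.16 m and contact force between jar3 and stand above 0.3 N) or (x of jar4 in the frame of stand between -0.13 and 0.13 m and y of jar4 in the frame of stand between -0.16 and 0.16 m and contact force between jar4 and stand above 0.3 N))).
It fails at once if the stand is shoved more than 50 mm from its place (distance of stand from where it was at the start of the episode above 0.05 m).
It fails at once if the mug, the soap bottle or the socket case is moved more than 30 mm (distance of any of mug, soap, socket_case from where it was at the start of the episode above 0.03 m).
Of jar1, jar2, jar3, jar4 only 2 to 4 are there at a start; the rules pass over those that are not, and their reading is None.
At some moment in a run one of jar1, jar2, jar3, jar4 may be knocked a few centimetres aside while the robot is not near it.
It also fails if it takes over 210 s, if anything falls off the work surface, if the arm or the gripper's body presses on something with over 40 N, if the wrist force passes 120 N, or if a joint passes its speed limit or range.

ROBOT

A 6-joint arm with a two-finger parallel gripper is mounted at the origin on the work surface. World frame = base frame: x ahead of the robot, y to its left, z up, the work surface at z = 0. Lengths are in m, angles in rad, forces in N, time in s.
With the tool pointing down it reaches from about 0.3 to 0.875 m from the base axis. Payload 6.4 kg.
Tool frame: the origin (TCP) lies on the centre line of the jaws, within the pads' length; the fingertips stand 25 mm ahead of it and the grasp point (between the pads) lies 6 mm ahead of it (ctrl.tip_reach is the distance from the TCP to the fingertips, in m); z points along the fingers, y is the line along which they close (so a half turn about z gives the same grasp; the last joint's range is limited). The gripper opens to 85 mm and grips with 20 to 120 N. Pads are 22 mm wide; open, the fingers measure 114 mm over their backs; the gripper's body (76 mm by 85 mm) begins 54 mm behind the grasp point. The pads swing forward as they close: fully open they stand 13 mm farther back than shut.
Start: joints at [0.96, 0.181, 1.607, -0, 1.354, -0.206], TCP at [0.226, 0.529, 0.256] pointing down, gripper open.
Joint ranges: [-2.99, 2.99], [-0.89, 2.07], [0.3, 2.58], [-1.14, 4.28], [0, 2.63], [-3.12, 3.12]. Speed limits (rad/s): [2.57, 2.57, 3.01, 3.14, 3.14, 3.14].

INTERFACE

Orientations are given as a unit quaternion [w, x, y, z].
In Python, from bench import ctrl gives the robot as it stands.
- The arm moves only by the tool servo_tool, never from a script. Its argument "motion" is a list that holds one entry, the list of rows, each a list of 5 numbers: the shift along the tool's x, y, z in cm, then the turn about the tool's z in degrees, then the closure, from -1 (fully open) to 1 (shut). In form: [[[dx, dy, dz, twist, claw], ...]]. A call has 1 to 5 rows; each row is the pose to reach, as a shift and turn from the pose commanded when the call began, along the tool's axes at that moment; what a row does not reach only later rows make up. A row lasts 1/10 s, in which the tool goes at most 50 mm and 8.59 degrees, less where a joint would pass 70% of its speed; a pose out of reach is approached as far as the arm can. A call with a gripper value outside its range is refused whole. The fingers move at their own pace and stop on an object; the grip force is fixed at half the most. Time passes only in rows, so rows that repeat a pose let the fingers close. It gives the time, the measured TCP pose, the force, the opening and the grip force at its end, in the units of the state.
- ctrl.get_obs(): the state, without advancing time (a new reading comes with each control period).
- ctrl.camera(name): name is "scene" or "top" or "wrist"; returns a dict with "pixels" (384x512x3 uint8, red, green, blue), "depth" (384x512 float32, m along the optical axis (not along the pixel's ray), 0 where there is no reading), "fx", "fy", "cx", "cy" (pixels), "R" (3x3) and "t" (3): a world point X has camera coordinates R X + t; the wrist camera has in their place "hand_eye" (4x4, takes a point from camera to tool coordinates, whose origin is the TCP and whose axes are the flange's). Camera axes: x right, y down, z forward; pixel columns grow to the right and rows downward; lengths in m; the calibration is good to about 2 mm. The wrist camera is an equidistant fisheye: a pixel r from the principal point sees the ray r / f radians off the axis. A picture is of the moment at which its call begins: read the wrist's pose just before it.
- ctrl.hand_in(): hands the job in; it is judged then, once.
The state is a dict: "time_s": time; "q": joint angles; "dq": joint speeds; "joint_efforts": joint torques, N m; "eef_pos": TCP position; "eef_rot": TCP orientation; "wrist_force": force on the tool from outside, world axes, zero at the start; "torque": the same for the moment, N m; "opening": opening from 0.0 (shut) to 1.0 (fully open); "grasp_force": force on a finger pad.
Only numpy, scipy, OpenCV 4.12 (cv2) and the standard library are available. Lean on these libraries where they do the work, as an engineer would, in place of code of your own. Each camera call takes 0.05 s, during which the arm holds its last target. There are 200 camera calls.

## Working session

There is one attempt and no reset: what is moved stays moved. The work goes in short steps, Python scripts to look and compute and a tool call to move; the robot and the scene stay as the last step left them, time stands still between calls to the robot, and variables do not carry over. Pictures are saved under pics/ and viewed, at most 14 in all, crops included, and the job is handed in when it is done.

Besides the shell and the picture viewer there is one more tool, called after "Emit:" as name(argument=value, ...) on one line, values as JSON. servo_tool: Moves the arm, as the interface text tells. Its arguments: {"type":"object","properties":{"motion":{"type":"array"}},"required":["motion"]}

```bash
mkdir -p pics; ls; cat > h.py <<'E'
import numpy as np, cv2
from bench import ctrl
def world(c,u,v,d):  # pixel+depth -> world
    p=np.stack([(u-c['cx'])/c['fx']*d,(v-c['cy'])/c['fy']*d,d],-1)
    return (p-c['t'])@c['R']
def grid(c):
    v,u=np.mgrid[0:384,0:512]; return world(c,u,v,c['depth'])
def ray(c,u,v,z):
    d=c['R'].T@np.array([(u-c['cx'])/c['fx'],(v-c['cy'])/c['fy'],1.]); o=-c['R'].T@c['t']
    return o+d*(z-o[2])/d[2]
def save(n,im,s=1.5): cv2.imwrite('pics/'+n+'.png',cv2.resize(im[...,::-1],None,fx=s,fy=s,interpolation=cv2.INTER_CUBIC))
E
python3 - <<'E'
from h import *
import pickle
o=ctrl.get_obs();print(o)
for n in('top','scene'):
    c=ctrl.camera(n);pickle.dump(c,open(n+'.pkl','wb'));save(n+'0',c['pixels']);print(n,c['fx'],-c['R'].T@c['t'],c['R'])
E
```

```text
pics
{'time_s': 0.0, 'q': array([ 9.59705981e-01,  1.81530805e-01,  1.60799689e+00, -5.03893843e-06,
        1.35378068e+00, -2.06283410e-01]), 'dq': array([-0.00097912,  0.00125432,  0.00228082, -0.000191  , -0.0010575 ,
       -0.00036429]), 'joint_efforts': array([ 1.60077390e-03, -4.44884348e+01, -3.51328218e+01, -1.76208491e-04,
        9.31419258e-03,  3.87803163e-05]), 'eef_pos': array([0.22614306, 0.52812059, 0.25539523]), 'eef_rot': array([-3.38660105e-04,  2.01023706e-01,  9.79586001e-01, -7.88186808e-04]), 'wrist_force': array([ 0.10364206, -0.04277407, -0.15639184]), 'torque': array([ 0.04347141, -0.01320569, -0.03209865]), 'grasp_force': 0.0, 'opening': 1.0025776709070344}
top 358.3768287557409 [0.47865903 0.02277032 1.02491765] [[ 0.02638364 -0.99955866  0.01365277]
 [-0.99778584 -0.02716604 -0.06070762]
 [ 0.06105172 -0.01202085 -0.99806222]]
scene 400.3332456267696 [ 1.1311049  -0.29328619  1.17196696] [[ 0.46809398  0.88357035 -0.01383705]
 [ 0.74763212 -0.40432781 -0.5268446 ]
 [-0.47109897  0.23626776 -0.84984899]]
```

View pics/top0.png

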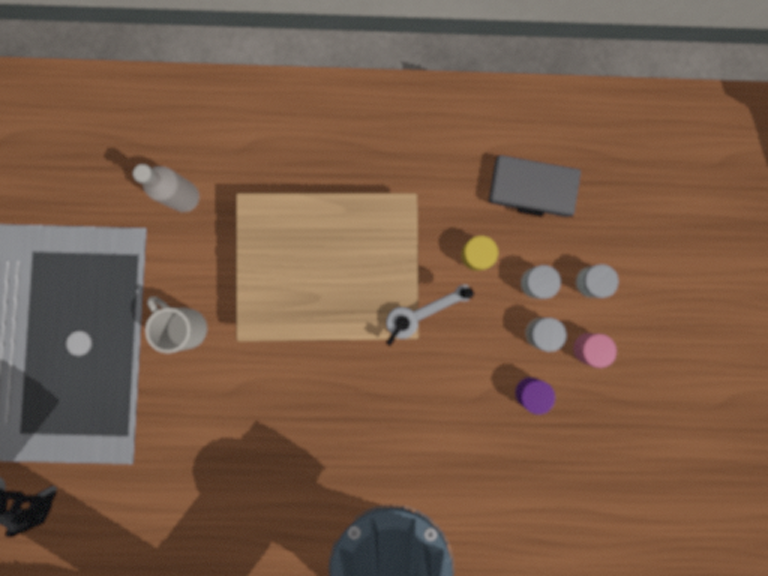

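View pics/scene0.png

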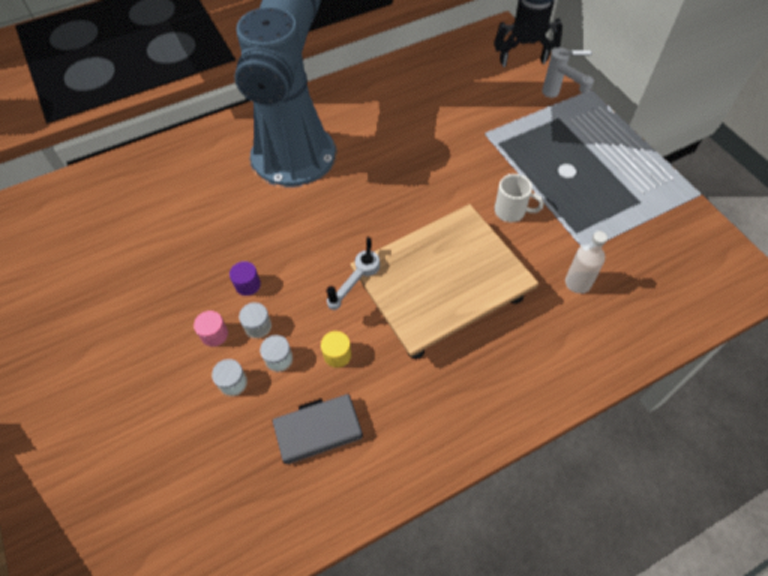

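The top view shows the deck spanning (237–417, 194–340), the ratchet head at (403,321), knob at (466,292) and paddle near (395,335). Three grey jars are at (542,282), (600,281) and (547,335). The look-alikes are yellow (481,253), pink (598,351) and purple (537,397). The scene view agrees.

```bash
cat >> h.py <<'E'
def blobs(mask,amin=30):
    n,l,s,ce=cv2.connectedComponentsWithStats(mask.astype(np.uint8))
    return [(l==i) for i in range(1,n) if s[i,4]>=amin]
E
python3 - <<'E'
from h import *
import pickle
for n in('top','scene'):
    c=pickle.load(open(n+'.pkl','rb'));P=grid(c);ok=c['depth']>0
    hsv=cv2.cvtColor(c['pixels'],cv2.COLOR_RGB2HSV).astype(int);H,S,V=hsv[...,0],hsv[...,1],hsv[...,2]
    x,y,z=P[...,0],P[...,1],P[...,2]
    reg=(x>.2)&(x<.75)&(y>-.42)&(y<.25)&ok
    print(n,'table z',np.median(z[(S>110)&reg&(abs(z)<.02)]))
    # jars
    for m in blobs(reg&(z>.045)&(z<.065)&(y<-.12),60):
        uv=np.argwhere(m).mean(0); print('lid',uv[::-1].round(1),P[m].mean(0).round(3),np.median(P[m][:,2]).round(3),m.sum(),np.median(hsv[m],0), ray(c,uv[1],uv[0],.056).round(3))
    # deck
    dk=reg&(z>.05)&(z<.085)&(S>60)&(S<160)&(V>120)&(y>-.15)
    bs=blobs(dk,2000)
    for m in bs:
        Q=P[m]; A=np.c_[Q[:,:2],np.ones(len(Q))]; co=np.linalg.lstsq(A,Q[:,2],rcond=None)[0]
        print('deck',m.sum(),'plane',co,'minrect',cv2.minAreaRect(Q[:,:2].astype(np.float32)))
        ct=cv2.findContours(m.astype(np.uint8),cv2.RETR_EXTERNAL,cv2.CHAIN_APPROX_NONE)[0]
        r=cv2.boxPoints(cv2.minAreaRect(max(ct,key=len)));print(r)
    # ratchet
    for a,b in((.085,.105),(.105,.125),(.125,.16)):
        for m in blobs(reg&(z>a)&(z<b)&(x<.6)&(y<.25),5): print('h',a,m.sum(),np.argwhere(m).mean(0)[::-1].round(1),P[m].mean(0).round(4),np.median(hsv[m],0))
    dark=reg&(V<60)&(z>.03)
    for m in blobs(dark,5): print('dark',m.sum(),np.argwhere(m).mean(0)[::-1].round(1),P[m].mean(0).round(4),np.percentile(P[m][:,2],[5,50,95]).round(3))
E
```

```text
top table z 0.0001964293011838729
lid [320.4 167.7] [ 0.586 -0.147  0.056] 0.056 372 [ 24. 151. 187.] [ 0.586 -0.147  0.056]
lid [361.5 187.2] [ 0.536 -0.26   0.056] 0.056 388 [113.   7. 151.] [ 0.536 -0.26   0.056]
lid [400.  186.6] [ 0.541 -0.365  0.056] 0.056 400 [113.   7. 151.] [ 0.541 -0.365  0.056]
lid [365.  222.2] [ 0.442 -0.271  0.056] 0.056 399 [113.   7. 154.] [ 0.442 -0.271  0.056]
lid [398.7 233. ] [ 0.415 -0.362  0.056] 0.056 408 [171.  87. 186.] [ 0.415 -0.362  0.056]
lid [357.9 263.9] [ 0.33  -0.252  0.056] 0.056 408 [140. 136. 131.] [ 0.33  -0.252  0.056]
deck 9740 plane [0.03323037 0.02717831 0.05347471] minrect ((0.5521105527877808, 0.11143571883440018), (0.25801965594291687, 0.28545117378234863), 2.0097815990448)
[[170. 129.]
 [278. 129.]
 [278. 226.]
 [170. 226.]]
h 0.085 570 [278.  209.3] [ 0.4707 -0.0326  0.0939] [113.    8.  139.5]
h 0.105 10 [307.5 194.7] [ 0.5099 -0.1052  0.1155] [114.  11.  56.]
h 0.105 27 [259.6 226.6] [0.4265 0.0145 0.1195] [ 11. 101.  63.]
h 0.125 52 [311.5 194.5] [ 0.51   -0.1127  0.1333] [11. 27. 40.]
dark 37 [310.4 194.9] [ 0.5089 -0
[... 656 characters left out ...]
 195.] [ 0.545 -0.367  0.056]
deck 5698 plane [0.02983875 0.02928147 0.05459529] minrect ((0.5540018081665039, 0.11079654842615128), (0.26222193241119385, 0.2859744131565094), 1.8781523704528809)
[[234.40767 175.5917 ]
 [313.41824 132.0553 ]
 [348.38885 195.52048]
 [269.37827 239.05688]]
h 0.085 351 [238.  181.2] [ 0.4759 -0.0373  0.0936] [108.  17. 167.]
h 0.105 21 [245.3 160.4] [0.429  0.0135 0.1157] [ 11. 124.  74.]
h 0.105 23 [221.2 197.3] [ 0.5172 -0.1144  0.1144] [105.  36.  20.]
h 0.125 35 [220.3 193. ] [ 0.5124 -0.1134  0.1324] [11. 55. 42.]
dark 60 [244.8 169.1] [ 4.512e-01 -3.000e-04  1.038e-01] [0.098 0.102 0.119]
dark 49 [221.1 196.4] [ 0.5171 -0.1141  0.1193] [0.095 0.121 0.135]
```

```bash
cat >> h.py <<'E'
def pose():
    o=ctrl.get_obs(); w,x,y,z=o['eef_rot']
    ex=np.array([1-2*(y*y+z*z),2*(x*y+w*z)]); return o['eef_pos'],np.degrees(np.arctan2(ex[1],ex[0]))
def rows(targets,start=None):
    """targets (x,y,z,psi deg or None) -> per-call numbers; each target a separate call, chained"""
    p,ps=start or pose()
    for t in targets:
        q=np.array(t[:3]); s=ps if t[3] is None else t[3]; a=np.radians(ps); d=q-p
        c=[d@[np.cos(a),np.sin(a),0],d@[np.sin(a),-np.cos(a),0],-d[2]]
        print((np.array(c)*100).round(2),'twist',round((ps-s+180)%360-180,1)); p,ps=q,s
def stand(c):
    P=grid(c);x,y,z=P[...,0],P[...,1],P[...,2]
    hsv=cv2.cvtColor(c['pixels'],cv2.COLOR_RGB2HSV).astype(int)
    reg=(c['depth']>0)&(x>.35)&(x<.75)&(y>-.1)&(y<.34)
    m=blobs(reg&(z>.05)&(z<.087)&(hsv[...,1]>60)&(hsv[...,2]>110),2000)[0]
    Q=P[m];co=np.linalg.lstsq(np.c_[Q[:,:2],np.ones(len(Q))],Q[:,2],rcond=None)[0]
    T=P[(abs(z)<.02)&(c['depth']>0)&(x>.2)&(x<.75)&(y>-.45)&(y<.3)&(hsv[...,1]>110)];ct=np.linalg.lstsq(np.c_[T[:,:2],np.ones(len(T))],T[:,2],rcond=None)[0]
    r=cv2.minAreaRect(Q[:,:2].astype(np.float32))
    g=co[:2]-ct[:2]; print('deck',np.array(r[0]).round(4),np.array(r[1]).round(3),round(r[2],2),'grad',g.round(4),'short mm',159*(g@[.7926,.6097]),'rect via plane z',co.round(4))
    return r,co
E
python3 - <<'E'
from h import *
import pickle
print(ctrl.tip_reach,pose())
for n in('top','scene'): stand(pickle.load(open(n+'.pkl','rb')))
S=np.array([.4566,-.0055]);K=np.array([.511,-.113]);Pd=np.array([.4278,.014])
for v in(K-S,Pd-S):print(np.linalg.norm(v),np.degrees(np.arctan2(v[1],v[0])))
E
```

```text
0.025 (array([0.22617259, 0.52814775, 0.25547277]), np.float64(156.80815765747553))
deck [0.5516 0.1266] [0.258 0.319] 2.01 grad [0.0341 0.0284] short mm 7.042193365082542 rect via plane z [0.0334 0.0273 0.0534]
deck [0.5531 0.129 ] [0.264 0.322] 2.28 grad [0.0299 0.029 ] short mm 6.573836613745591 rect via plane z [0.0295 0.0293 0.0548]
0.12048074534962007 -63.15846799429996
0.03478059803971173 145.89872580575286
```

Emit:
servo_tool(motion=[[[0,0,0,0,0.4],[0,0,0,0,0.4],[0,0,0,0,0.4],[0,0,0,0,0.4],[0,0,0,0,0.4]]])

```text
time_s: 0.6
eef_pos: [0.2264, 0.5286, 0.2563]
eef_rot: [0.0, 0.201, 0.98, 0.0]
wrist_force: [-0.2, 0.8, 0.7]
opening: 0.3
grasp_force: 0.0
```

```bash
python3 - <<'E'
from h import *
rows([(.4275,.0140,.2,146),(.4275,.014,.132,146)])
E
```

```text
[-38.75 -39.38   5.63] twist 10.8
[0.  0.  6.8] twist 0
```

Emit:
servo_tool(motion=[[[-4,-4,0,0,0.4],[-8,-8,0,0,0.4],[-10,-10,0,0,0.4],[-13,-13,0,0,0.4],[-13,-13,0,0,0.4]]])

```text
time_s: 1.1
eef_pos: [0.2963, 0.3545, 0.2564]
eef_rot: [0.001, 0.203, 0.979, -0.001]
wrist_force: [0.1, 1.1, 0.8]
opening: 0.294
grasp_force: 0.0
```

Emit:
servo_tool(motion=[[[-3,-3,1,0,0.4],[-6,-6,2,0,0.4],[-10,-10,2,0,0.4],[-13,-13,2,0,0.4],[-13,-13,2,0,0.4]]])

```text
time_s: 1.6
eef_pos: [0.3654, 0.183, 0.2367]
eef_rot: [0.001, 0.205, 0.979, -0.0]
wrist_force: [-0.4, 1.5, 0.6]
opening: 0.3
grasp_force: 0.0
```

Emit:
servo_tool(motion=[[[-3,-3,1,5,0.4],[-6,-6,2,10.8,0.4],[-10,-10,3.6,10.8,0.4],[-12.7,-13.3,3.6,10.8,0.4],[-12.7,-13.3,3.6,10.8,0.4]]])

```text
time_s: 2.1
eef_pos: [0.4291, 0.0111, 0.2003]
eef_rot: [0.001, 0.295, 0.955, -0.0]
wrist_force: [0.6, 1.0, 0.8]
opening: 0.299
grasp_force: 0.0
```

```bash
python3 - <<'E'
from h import *
print(pose()); c=ctrl.camera('wrist'); save('w1',c['pixels']); print(c['fx'],c['cx'],c['cy'],c['hand_eye'])
rows([(.4275,.0140,.2,146),(.4275,.014,.132,146)])
E
```

```text
(array([0.42913755, 0.01114976, 0.20030706]), np.float64(145.68375806937848))
297.3186396354542 255.87990225206764 193.32640001814514 [[-1.37261454e-03 -9.49898684e-01 -3.12554966e-01  7.98427369e-02]
 [ 9.99998616e-01 -1.59777961e-03  4.64289875e-04 -2.13725542e-04]
 [-9.40422293e-04 -3.12553896e-01  9.49899562e-01 -1.18329718e-01]
 [ 0.00000000e+00  0.00000000e+00  0.00000000e+00  1.00000000e+00]]
[0.1  0.01 0.03] twist -0.3
[0.  0.  6.8] twist 0
```

View pics/w1.png

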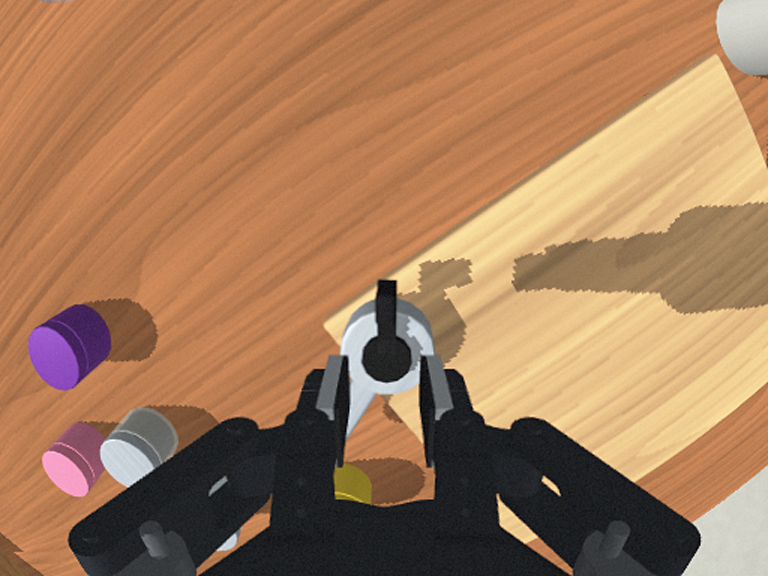

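The wrist view shows the paddle at (387,300) centred between the two pads (340 and 435), so I'm descending to straddle it.

Emit:
servo_tool(motion=[[[0.1,0,2,0,0.4],[0.1,0,4,0,0.4],[0.1,0,6,0,0.4],[0.1,0,6.8,0,0.4],[0.1,0,6.8,0,0.4]]])

```text
time_s: 2.65
eef_pos: [0.4256, 0.0172, 0.1315]
eef_rot: [-0.001, 0.291, 0.957, 0.0]
wrist_force: [0.4, -0.6, 0.8]
opening: 0.302
grasp_force: 0.0
```

```bash
python3 - <<'E'
from h import *
print(pose()); S=np.array([.457,-.006])
T=[];
for th in range(137,70,-8): 
    a=np.radians(th); T.append((*(S+.036*np.array([np.cos(a),np.sin(a)])),.132,th))
# rows relative to start: two calls of 5
p,ps=pose()
for k in (0,5):
    for t in T[k:k+5]: rows([t],(p,ps))
    p,ps=np.array(T[k+4-(k>0)][:3]),T[k+4-(k>0)][3]; print()
E
```

```text
(array([0.42564243, 0.01718478, 0.13148545]), np.float64(146.12113730386406))
[-0.34  0.39 -0.05] twist 9.1
[-0.46  0.88 -0.05] twist 17.1
[-0.64  1.35 -0.05] twist 25.1
[-0.88  1.79 -0.05] twist 33.1
[-1.18  2.19 -0.05] twist 41.1

[-0.04  0.5  -0.  ] twist 8
[-0.14  0.99 -0.  ] twist 16
[-0.31  1.46 -0.  ] twist 24
[-0.55  1.91 -0.  ] twist 32
```

Emit:
servo_tool(motion=[[[-0.3,0.4,0,8,0.4],[-0.45,0.9,0,16,0.4],[-0.65,1.35,0,24,0.4],[-0.9,1.8,0,32,0.4],[-1.2,2.2,0,40,0.4]]])

```text
time_s: 3.15
eef_pos: [0.4497, 0.0278, 0.1337]
eef_rot: [0.001, 0.604, 0.797, 0.0]
wrist_force: [0.2, -0.9, -0.1]
opening: 0.302
grasp_force: 0.3
```

Emit:
servo_tool(motion=[[[0,0.5,0,8,0.4],[-0.15,1.0,0,16,0.4],[-0.3,1.45,0,24,0.4],[-0.4,1.7,0,28,0.4],[-0.4,1.7,0,28,0.4]]])

```text
time_s: 3.65
eef_pos: [0.4663, 0.0285, 0.1332]
eef_rot: [-0.0, 0.777, 0.63, -0.0]
wrist_force: [-3.3, 1.0, 1.2]
opening: 0.304
grasp_force: 1.4
```

```bash
python3 - <<'E'
from h import *
print(pose(),ctrl.get_obs()['wrist_force']); c=ctrl.camera('wrist'); save('w2',c['pixels'][100:320,140:400],2)
S=np.array([.457,-.006]);v=pose()[0][:2]-S;print(np.linalg.norm(v),np.degrees(np.arctan2(v[1],v[0])))
E
```

```text
(array([0.46633317, 0.02851019, 0.13324909]), np.float64(78.03096674004193)) [-3.29549714  0.96190486  1.21126002]
0.03575522611420576 74.83770908029567
```

View pics/w2.png

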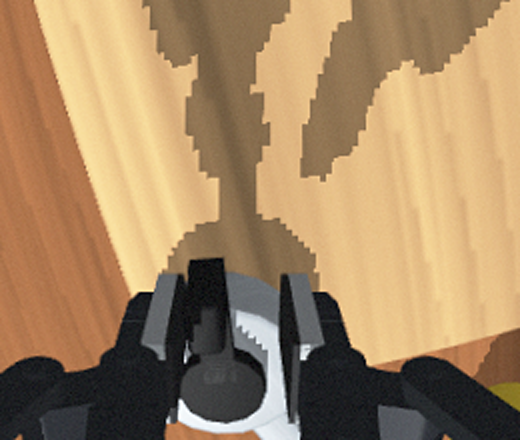

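The paddle rests against the left pad with 3.3 N, so the stop is reached. I'm rising clear and then locating the knob.

Emit:
servo_tool(motion=[[[0,-0.4,0,0,0.4],[0,-0.4,-3,0,0.4],[0,-0.4,-6,0,0.4],[0,-0.4,-8,0,0.4],[0,-0.4,-8,0,0.4]]])

```text
time_s: 4.2
eef_pos: [0.4646, 0.0286, 0.216]
eef_rot: [0.003, 0.777, 0.63, 0.003]
wrist_force: [0.6, -0.7, -0.0]
opening: 0.301
grasp_force: 0.0
```

Emit:
servo_tool(motion=[[[-4,0,-1,0,0.4],[-8,0,-2,0,0.4],[-12,0,-2,0,0.4],[-16,0,-2,0,0.4],[-20,0,-2,0,0.4]]])

```text
time_s: 4.7
eef_pos: [0.4201, -0.1681, 0.2317]
eef_rot: [0.0, 0.777, 0.63, 0.0]
wrist_force: [0.4, 0.6, 0.5]
opening: 0.302
grasp_force: 0.0
```

```bash
cat >> h.py <<'E'
def ratchet(c,zl=.1):
    P=grid(c);x,y,z=P[...,0],P[...,1],P[...,2]
    for m in blobs((c['depth']>0)&(z>zl)&(z<.15)&(x>.38)&(x<.62)&(y>-.18)&(y<.08)&(cv2.cvtColor(c['pixels'],cv2.COLOR_RGB2HSV)[...,2]<110),6):
        Q=P[m];t=Q[Q[:,2]>np.percentile(Q[:,2],95)-.006]; print(m.sum(),t.mean(0).round(4),'rel',np.linalg.norm(t.mean(0)[:2]-[.457,-.006]).round(4),np.degrees(np.arctan2(*(t.mean(0)[:2]-[.457,-.006])[::-1])).round(1))
E
python3 - <<'E'
from h import *
print(pose())
for n in('scene','top'):
    c=ctrl.camera(n); save(n+'2',c['pixels'][100:300,140:340] if n=='scene' else c['pixels'][140:300,200:360],2); ratchet(c,.108)
E
```

```text
(array([ 0.4200772 , -0.16805144,  0.23173773]), np.float64(78.07643443629252))
17 [0.4606 0.028  0.1195] rel 0.0342 84.0
49 [ 0.5064 -0.1164  0.1332] rel 0.121 -65.9
60 [ 0.5029 -0.1159  0.1335] rel 0.1191 -67.3
22 [0.4592 0.0288 0.1218] rel 0.0348 86.4
```

View pics/scene2.png

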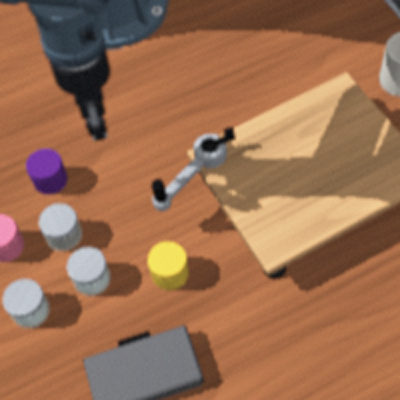

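The lever now reads about +0.49 (paddle at 85°, handle axis at -66.6°). Next I move over the knob at (0.5045, -0.116).

```bash
python3 - <<'E'
from h import *
rows([(.5046,-.116,.2,113.4),(.5046,-.116,.13,113.4)])
E
```

```text
[7.13 7.12 3.18] twist -35.6
[0. 0. 7.] twist 0.0
```

Emit:
servo_tool(motion=[[[2,2,0,-7,0.4],[4,4,0,-14,0.4],[7.1,7.1,1,-21,0.4],[7.1,7.1,2,-28,0.4],[7.1,7.1,3,-35.6,0.4]]])

```text
time_s: 5.3
eef_pos: [0.5055, -0.1101, 0.2009]
eef_rot: [-0.001, 0.544, 0.839, 0.0]
wrist_force: [-0.3, -0.8, 0.3]
opening: 0.297
grasp_force: 0.0
```

```bash
python3 - <<'E'
from h import *
c=ctrl.camera('wrist'); save('w3',c['pixels'][100:340,120:400],2)
rows([(.5046,-.116,.13,113.4)])
E
```

```text
[-0.56 -0.21  6.91] twist 1.0
```

View pics/w3.png

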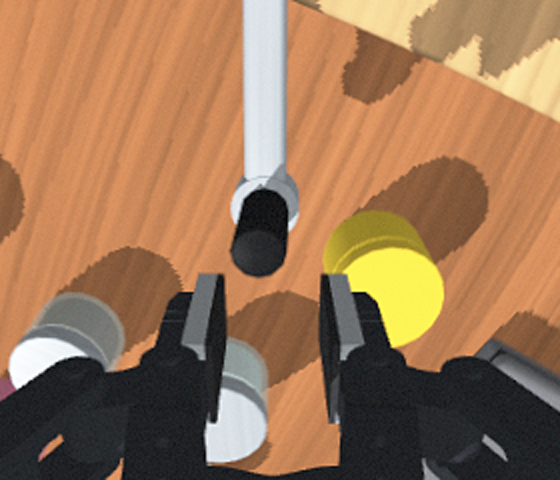

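The knob's top at (260,250) sits just left of the middle of the gap (270). I'll shift -y by 2 mm, open slightly and descend.

Emit:
servo_tool(motion=[[[-0.5,-0.25,0,1,0.3],[-0.5,-0.25,2,1,0.3],[-0.5,-0.25,4,1,0.3],[-0.5,-0.25,6.5,1,0.3],[-0.5,-0.25,6.9,1,0.3]]])

```text
time_s: 5.85
eef_pos: [0.503, -0.1173, 0.1311]
eef_rot: [-0.002, 0.556, 0.831, -0.0]
wrist_force: [-1.0, 0.5, 0.1]
opening: 0.354
grasp_force: 0.0
```

```bash
python3 - <<'E'
from h import *
p,s=pose();o=ctrl.get_obs();print(p,s,o['wrist_force'],o['opening']);v=p[:2]-[.457,-.006];print(np.linalg.norm(v),np.degrees(np.arctan2(v[1],v[0])))
E
```

```text
[ 0.50296959 -0.11727161  0.13110616] 112.37483764580021 [-0.9708309   0.51022662  0.05855511] 0.3540403469028391
0.12039341698911869 -67.55303214421329
```

Emit:
servo_tool(motion=[[[0.07,1.34,0,-6.4,0.3],[0.3,2.66,0,-12.8,0.3],[0.67,3.94,0,-19.2,0.3],[1.19,5.17,0,-25.6,0.3],[1.8,6.34,0,-32,0.3]]])

```text
time_s: 6.35
eef_pos: [0.5573, -0.0771, 0.1348]
eef_rot: [0.001, 0.303, 0.953, -0.0]
wrist_force: [-0.8, -0.6, -0.3]
opening: 0.352
grasp_force: 0.4
```

Emit:
servo_tool(motion=[[[0.08,-1.42,0,6.8,0.3],[0.34,-2.82,0,13.6,0.3],[0.75,-4.18,0,20.4,0.3],[1.33,-5.49,0,27.2,0.3],[2.05,-6.71,0,34,0.3]]])

```text
time_s: 6.85
eef_pos: [0.5014, -0.1204, 0.1348]
eef_rot: [0.001, 0.573, 0.82, 0.001]
wrist_force: [2.6, 0.5, -1.8]
opening: 0.353
grasp_force: 1.0
```

Emit:
servo_tool(motion=[[[0.08,-1.42,0,6.8,0.3],[0.34,-2.82,0,13.6,0.3],[0.75,-4.18,0,20.4,0.3],[1.33,-5.49,0,27.2,0.3],[2.05,-6.71,0,34,0.3]]])

```text
time_s: 7.35
eef_pos: [0.4314, -0.1252, 0.1349]
eef_rot: [0.002, 0.787, 0.617, 0.001]
wrist_force: [2.1, -1.5, -1.4]
opening: 0.347
grasp_force: 1.1
```

```bash
python3 - <<'E'
from h import *
p,s=pose();o=ctrl.get_obs();print(p,s,o['wrist_force'],o['opening']);v=p[:2]-[.457,-.006];print(np.linalg.norm(v),np.degrees(np.arctan2(v[1],v[0])))
for n in('scene','top'):
    c=ctrl.camera(n);stand(c)
E
```

```text
[ 0.43141595 -0.12515834  0.13492486] 76.12800904725297 [ 2.14349556 -1.4699436  -1.40991195] 0.3468681944816071
0.12187392858191061 -102.11779527855505
deck [0.5536 0.1295] [0.263 0.322] 2.0 grad [0.0238 0.0241] short mm 5.339368521652598 rect via plane z [0.0234 0.0244 0.0587]
deck [0.553  0.1296] [0.26  0.321] 2.19 grad [0.0281 0.0235] short mm 5.824326835662967 rect via plane z [0.0274 0.0224 0.0572]
```

Each stroke lowers the foot by about 1.2 mm. I'll do three more full strokes and then measure.

Emit:
servo_tool(motion=[[[0.08,1.42,0,-6.8,0.3],[0.34,2.82,0,-13.6,0.3],[0.75,4.18,0,-20.4,0.3],[1.33,5.49,0,-27.2,0.3],[2.05,6.71,0,-34,0.3]]])

```text
time_s: 7.95
eef_pos: [0.5021, -0.12, 0.1341]
eef_rot: [0.0, 0.567, 0.824, 0.0]
wrist_force: [-0.7, -0.0, 1.9]
opening: 0.353
grasp_force: 0.5
```

Emit:
servo_tool(motion=[[[0.08,1.42,0,-6.8,0.3],[0.34,2.82,0,-13.6,0.3],[0.75,4.18,0,-20.4,0.3],[1.33,5.49,0,-27.2,0.3],[2.05,6.71,0,-34,0.3]]])

```text
time_s: 8.45
eef_pos: [0.5578, -0.0769, 0.1342]
eef_rot: [0.001, 0.301, 0.954, -0.0]
wrist_force: [-0.7, -0.8, -0.1]
opening: 0.354
grasp_force: 0.3
```

Emit:
servo_tool(motion=[[[0.08,-1.42,0,6.8,0.3],[0.34,-2.82,0,13.6,0.3],[0.75,-4.18,0,20.4,0.3],[1.33,-5.49,0,27.2,0.3],[2.05,-6.71,0,34,0.3]]])

```text
time_s: 8.95
eef_pos: [0.5017, -0.1202, 0.1341]
eef_rot: [0.001, 0.571, 0.821, 0.0]
wrist_force: [1.2, 0.6, -1.5]
opening: 0.351
grasp_force: 1.0
```

Emit:
servo_tool(motion=[[[0.08,-1.42,0,6.8,0.3],[0.34,-2.82,0,13.6,0.3],[0.75,-4.18,0,20.4,0.3],[1.33,-5.49,0,27.2,0.3],[2.05,-6.71,0,34,0.3]]])

```text
time_s: 9.45
eef_pos: [0.4318, -0.1251, 0.1344]
eef_rot: [0.001, 0.786, 0.618, 0.001]
wrist_force: [3.0, -1.1, -0.7]
opening: 0.35
grasp_force: 1.0
```

Emit:
servo_tool(motion=[[[0.08,1.42,0,-6.8,0.3],[0.34,2.82,0,-13.6,0.3],[0.75,4.18,0,-20.4,0.3],[1.33,5.49,0,-27.2,0.3],[2.05,6.71,0,-34,0.3]]])

```text
time_s: 9.95
eef_pos: [0.5022, -0.1201, 0.1342]
eef_rot: [0.0, 0.567, 0.824, 0.0]
wrist_force: [-1.4, 0.1, 1.3]
opening: 0.353
grasp_force: 0.4
```

Emit:
servo_tool(motion=[[[0.08,1.42,0,-6.8,0.3],[0.34,2.82,0,-13.6,0.3],[0.75,4.18,0,-20.4,0.3],[1.33,5.49,0,-27.2,0.3],[2.05,6.71,0,-34,0.3]]])

```text
time_s: 10.45
eef_pos: [0.5578, -0.077, 0.1342]
eef_rot: [0.001, 0.301, 0.954, -0.0]
wrist_force: [-0.8, -0.4, 0.8]
opening: 0.349
grasp_force: 0.4
```

Emit:
servo_tool(motion=[[[0.08,-1.42,0,6.8,0.3],[0.34,-2.82,0,13.6,0.3],[0.75,-4.18,0,20.4,0.3],[1.33,-5.49,0,27.2,0.3],[2.05,-6.71,0,34,0.3]]])

```text
time_s: 10.95
eef_pos: [0.5017, -0.1203, 0.1341]
eef_rot: [0.001, 0.571, 0.821, 0.001]
wrist_force: [1.6, 1.9, -1.0]
opening: 0.349
grasp_force: 1.0
```

Emit:
servo_tool(motion=[[[0.08,-1.42,0,6.8,0.3],[0.34,-2.82,0,13.6,0.3],[0.75,-4.18,0,20.4,0.3],[1.33,-5.49,0,27.2,0.3],[2.05,-6.71,0,34,0.3]]])

```text
time_s: 11.45
eef_pos: [0.4318, -0.1251, 0.1344]
eef_rot: [0.001, 0.786, 0.618, 0.001]
wrist_force: [1.9, -0.7, -1.7]
opening: 0.355
grasp_force: 1.0
```

Emit:
servo_tool(motion=[[[0.08,1.42,0,-6.8,0.3],[0.34,2.82,0,-13.6,0.3],[0.75,4.18,0,-20.4,0.3],[1.33,5.49,0,-27.2,0.3],[2.05,6.71,0,-34,0.3]]])

```text
time_s: 11.95
eef_pos: [0.5022, -0.1202, 0.1341]
eef_rot: [0.0, 0.567, 0.824, 0.0]
wrist_force: [-0.1, 0.3, -0.0]
opening: 0.349
grasp_force: 0.4
```

Emit:
servo_tool(motion=[[[0.08,1.42,0,-6.8,0.3],[0.34,2.82,0,-13.6,0.3],[0.75,4.18,0,-20.4,0.3],[1.33,5.49,0,-27.2,0.3],[2.05,6.71,0,-34,0.3]]])

```text
time_s: 12.45
eef_pos: [0.5579, -0.0771, 0.1342]
eef_rot: [0.001, 0.301, 0.954, -0.0]
wrist_force: [-0.3, 0.5, 0.4]
opening: 0.349
grasp_force: 0.0
```

Emit:
servo_tool(motion=[[[0.08,-1.42,0,6.8,0.3],[0.34,-2.82,0,13.6,0.3],[0.75,-4.18,0,20.4,0.3],[1.33,-5.49,0,27.2,0.3],[2.05,-6.71,0,34,0.3]]])

```text
time_s: 12.95
eef_pos: [0.5016, -0.1202, 0.1341]
eef_rot: [0.001, 0.571, 0.821, 0.001]
wrist_force: [2.5, 2.2, -0.7]
opening: 0.355
grasp_force: 1.0
```

Emit:
servo_tool(motion=[[[0.08,-1.42,0,6.8,0.3],[0.34,-2.82,0,13.6,0.3],[0.75,-4.18,0,20.4,0.3],[1.33,-5.49,0,27.2,0.3],[2.05,-6.71,0,34,0.3]]])

```text
time_s: 13.45
eef_pos: [0.4318, -0.1251, 0.1344]
eef_rot: [0.001, 0.786, 0.618, 0.001]
wrist_force: [2.8, 0.7, -0.4]
opening: 0.347
grasp_force: 1.0
```

```bash
python3 - <<'E'
from h import *
p,s=pose();o=ctrl.get_obs();print(p,s,o['wrist_force'],o['opening']);v=p[:2]-[.457,-.006];print(np.linalg.norm(v),np.degrees(np.arctan2(v[1],v[0])))
for n in('scene','top'):
    c=ctrl.camera(n);stand(c)
E
```

```text
[ 0.43176835 -0.125067    0.13440383] 76.40739786159531 [ 2.78614898  0.65339163 -0.39688413] 0.34748027806117504
0.12171108232153874 -101.96462582325566
deck [0.5548 0.1306] [0.263 0.323] 2.23 grad [0.0061 0.0098] short mm 1.7093594860070054 rect via plane z [0.0057 0.01   0.07  ]
deck [0.5544 0.1307] [0.26 0.32] 1.69 grad [0.0102 0.0089] short mm 2.1484773267951227 rect via plane z [0.0095 0.0078 0.0686]
```

Emit:
servo_tool(motion=[[[0.08,1.42,0,-6.8,0.3],[0.34,2.82,0,-13.6,0.3],[0.75,4.18,0,-20.4,0.3],[1.33,5.49,0,-27.2,0.3],[2.05,6.71,0,-34,0.3]]])

```text
time_s: 14.05
eef_pos: [0.5025, -0.1202, 0.1338]
eef_rot: [0.0, 0.565, 0.825, 0.0]
wrist_force: [-0.6, -0.7, 0.2]
opening: 0.349
grasp_force: 0.4
```

Emit:
servo_tool(motion=[[[0.08,1.42,0,-6.8,0.3],[0.34,2.82,0,-13.6,0.3],[0.75,4.18,0,-20.4,0.3],[1.33,5.49,0,-27.2,0.3],[2.05,6.71,0,-34,0.3]]])

```text
time_s: 14.55
eef_pos: [0.5581, -0.0771, 0.1338]
eef_rot: [0.001, 0.299, 0.954, -0.0]
wrist_force: [-0.5, 0.0, 0.3]
opening: 0.35
grasp_force: 0.1
```

Emit:
servo_tool(motion=[[[0.08,-1.42,0,6.8,0.3],[0.34,-2.82,0,13.6,0.3],[0.75,-4.18,0,20.4,0.3],[1.33,-5.49,0,27.2,0.3],[2.05,-6.71,0,34,0.3]]])

```text
time_s: 15.05
eef_pos: [0.5019, -0.1201, 0.1338]
eef_rot: [0.001, 0.569, 0.822, 0.001]
wrist_force: [1.0, 1.2, -0.8]
opening: 0.352
grasp_force: 1.0
```

Emit:
servo_tool(motion=[[[0.08,-1.42,0,6.8,0.3],[0.34,-2.82,0,13.6,0.3],[0.75,-4.18,0,20.4,0.3],[1.33,-5.49,0,27.2,0.3],[2.05,-6.71,0,34,0.3]]])

```text
time_s: 15.55
eef_pos: [0.4321, -0.125, 0.1342]
eef_rot: [0.001, 0.785, 0.62, 0.001]
wrist_force: [1.7, 0.3, -0.2]
opening: 0.347
grasp_force: 0.9
```

Emit:
servo_tool(motion=[[[0.08,1.42,0,-6.8,0.3],[0.34,2.82,0,-13.6,0.3],[0.75,4.18,0,-20.4,0.3],[1.33,5.49,0,-27.2,0.3],[2.05,6.71,0,-34,0.3]]])

```text
time_s: 16.05
eef_pos: [0.5025, -0.1202, 0.1338]
eef_rot: [0.0, 0.565, 0.825, 0.0]
wrist_force: [-1.3, 0.0, 0.0]
opening: 0.351
grasp_force: 0.6
```

Emit:
servo_tool(motion=[[[0.08,-1.42,0,6.8,0.3],[0.34,-2.82,0,13.6,0.3],[0.75,-4.18,0,20.4,0.3],[1.33,-5.49,0,27.2,0.3],[2.05,-6.71,0,34,0.3]]])

```text
time_s: 16.55
eef_pos: [0.4323, -0.1251, 0.1344]
eef_rot: [0.001, 0.785, 0.62, 0.001]
wrist_force: [1.5, 1.3, 1.6]
opening: 0.348
grasp_force: 1.0
```

```bash
python3 - <<'E'
from h import *
p,s=pose();print(p,s)
for n in('scene','top'):
    c=ctrl.camera(n);stand(c)
E
```

```text
[ 0.43226305 -0.12512242  0.13436739] 76.58466544129278
deck [0.5546 0.1309] [0.264 0.322] 2.14 grad [-0.0018  0.0025] short mm 0.01835909859010634 rect via plane z [-0.002   0.0027  0.0751]
deck [0.5545 0.1306] [0.26 0.32] 1.64 grad [0.0019 0.0013] short mm 0.3616359713883156 rect via plane z [0.0011 0.0002 0.0742]
```

The foot now reads 0–0.4 mm short, which is level. I'm lifting off the knob and re-measuring the jars.

Emit:
servo_tool(motion=[[[0.05,0.35,0,-1,0.3],[0.05,0.35,-3,-1,0.3],[0.05,0.35,-6,-1,0.3],[0.05,0.35,-9,-1,0.3],[0.05,0.35,-10,-1,0.3]]])

```text
time_s: 17.15
eef_pos: [0.4368, -0.1257, 0.2368]
eef_rot: [0.003, 0.778, 0.629, 0.001]
wrist_force: [0.4, 0.3, -0.2]
opening: 0.352
grasp_force: 0.0
```

```bash
cat >> h.py <<'E'
def jars(names=('top','scene')):
    for n in names:
        c=ctrl.camera(n);P=grid(c);x,y,z=P[...,0],P[...,1],P[...,2]
        hsv=cv2.cvtColor(c['pixels'],cv2.COLOR_RGB2HSV).astype(int)
        for h,a in((.056,(z>.046)&(z<.066)&(y<-.1)),(.131,(z>.121)&(z<.141)&(y>0.02))):
            for m in blobs(a&(c['depth']>0)&(x>.2)&(x<.8)&(y>-.5)&(y<.33)&(hsv[...,2]>90),100):
                r=cv2.minEnclosingCircle(np.argwhere(m)[:,::-1].astype(np.float32)); s=np.median(hsv[m],0)
                uv=np.argwhere(m).mean(0); print(n,h,'GREY' if s[1]<40 else 'colour',P[m].mean(0).round(4),m.sum(),s)
E
python3 - <<'E'
from h import *
print(pose()); jars()
stand(ctrl.camera('top'))
rows([(.4445,-.272,.2,128)])
rows([(.538,-.2615,.2,128)])
E
```

```text
(array([ 0.4368172 , -0.12570355,  0.23679886]), np.float64(77.8916864559751))
top 0.056 colour [ 0.5865 -0.1467  0.0559] 380 [ 24. 148. 198.]
top 0.056 GREY [ 0.5363 -0.2606  0.0558] 379 [113.   7. 162.]
top 0.056 GREY [ 0.5409 -0.3654  0.056 ] 399 [113.   6. 161.]
scene 0.056 colour [ 0.3324 -0.2538  0.0549] 227 [138. 166. 163.]
scene 0.056 GREY [ 0.4447 -0.2721  0.0551] 258 [108.  16. 204.]
scene 0.056 colour [ 0.4182 -0.3634  0.0547] 270 [169.  98. 239.]
scene 0.056 colour [ 0.5898 -0.148   0.055 ] 276 [ 27. 157. 243.]
scene 0.056 GREY [ 0.5392 -0.2618  0.0553] 279 [108.  16. 203.]
scene 0.056 GREY [ 0.5439 -0.3665  0.055 ] 303 [108.  16. 202.]
deck [0.5545 0.1307] [0.26 0.32] 1.64 grad [0.0013 0.0014] short mm 0.3054695739460304 rect via plane z [0.0007 0.0005 0.0744]
[-14.18   4.06   3.32] twist -50.3
[-11.17  12.97   3.32] twist -50.3
```

Emit:
servo_tool(motion=[[[-3,1,0,-8,0],[-7,2,0,-16,-0.5],[-11,3,1,-24,-1],[-14.2,4,2,-32,-1],[-14.2,4,3.3,-40,-1]]])

```text
time_s: 17.8
eef_pos: [0.4425, -0.2755, 0.1982]
eef_rot: [-0.0, 0.516, 0.856, -0.0]
wrist_force: [-0.2, 0.2, 0.7]
opening: 1.002
grasp_force: 0.0
```

Emit:
servo_tool(motion=[[[0,0,0,-5,-1],[0,0,0,-10.3,-1],[0,0,0,-10.3,-1],[0,0,0,-10.3,-1]]])

```text
time_s: 18.2
eef_pos: [0.4425, -0.2715, 0.1988]
eef_rot: [-0.001, 0.44, 0.898, 0.0]
wrist_force: [0.4, -0.0, -0.9]
opening: 1.0
grasp_force: 0.0
```

```bash
python3 - <<'E'
from h import *
print(pose()); rows([(.4435,-.272,.1,128),(.4435,-.272,.034,128)])
c=ctrl.camera('wrist'); save('w4',c['pixels'],1.2)
E
```

```text
(array([ 0.44247411, -0.2714713 ,  0.19880841]), np.float64(127.81094997482192))
[-0.1   0.05  9.88] twist -0.2
[0.  0.  6.6] twist 0
```

View pics/w4.png

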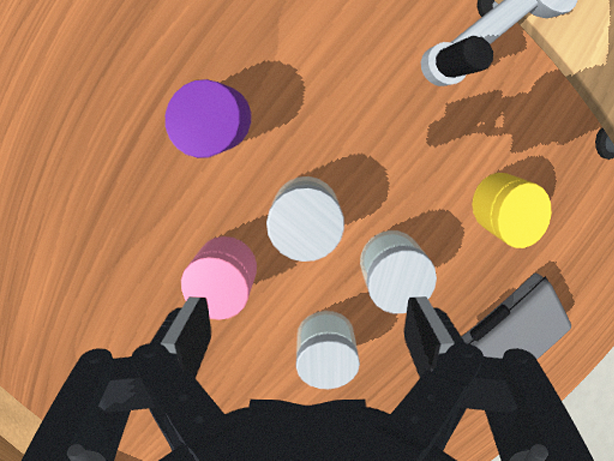

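Jar C at (305,225) is centred between the pads (195 and 420), and the other jars are clear. Descending to grasp it.

Emit:
servo_tool(motion=[[[-0.1,0,4,0,-1],[-0.1,0,8,0,-1],[-0.1,0,12,0,-1],[-0.1,0,15,0,-1],[-0.1,0,16.4,0,-1]]])

```text
time_s: 18.75
eef_pos: [0.4419, -0.271, 0.0332]
eef_rot: [-0.002, 0.439, 0.898, 0.001]
wrist_force: [-0.7, 0.3, 0.1]
opening: 0.996
grasp_force: 0.0
```

Emit:
servo_tool(motion=[[[0,0,0,0,-1],[0,0,0,0,0],[0,0,0,0,0],[0,0,0,0,0],[0,0,0,0,0]]])

```text
time_s: 19.25
eef_pos: [0.4449, -0.2741, 0.0385]
eef_rot: [0.002, 0.439, 0.898, -0.001]
wrist_force: [0.8, -0.9, 5.6]
opening: 0.692
grasp_force: 64.9
```

Emit:
servo_tool(motion=[[[0,0,0,0,0],[0,0,-3,0,0],[0,0,-8,0,0],[0,0,-13,0,0],[0,0,-18.6,0,0]]])

```text
time_s: 19.75
eef_pos: [0.4431, -0.2723, 0.2186]
eef_rot: [0.0, 0.439, 0.898, -0.0]
wrist_force: [1.2, 0.1, -1.6]
opening: 0.694
grasp_force: 65.5
```

```bash
python3 - <<'E'
from h import *
p,s=pose();o=ctrl.get_obs();print(p,s,o['opening'],o['grasp_force'],o['wrist_force'])
rows([(.58,.235,.22,128),(.58,.235,.111,128),(.58,.235,.22,128),(.538,-.2615,.2,128)])
E
```

```text
[ 0.44311428 -0.27228824  0.21855649] 127.90362508903553 0.6938439310917459 65.47290623188019 [ 1.22307775  0.10233883 -1.59578728]
[31.62 41.97 -0.14] twist -0.1
[ 0.   0.  10.9] twist 0
[  0.    0.  -10.9] twist 0
[-36.54 -33.88   2.  ] twist 0
```

Emit:
servo_tool(motion=[[[2,2.7,0,0,0],[4.5,6,0,0,0],[7,9.3,0,0,0],[9,12,0,0,0],[10.5,14,0,0,0]]])

```text
time_s: 20.25
eef_pos: [0.4895, -0.1017, 0.2168]
eef_rot: [0.0, 0.439, 0.899, 0.0]
wrist_force: [-0.1, -0.8, -1.9]
opening: 0.689
grasp_force: 65.8
```

Emit:
servo_tool(motion=[[[2,2.7,0,0,0],[4.5,6,0,0,0],[7,9.3,0,0,0],[9,12,0,0,0],[10.5,14,0,0,0]]])

```text
time_s: 20.75
eef_pos: [0.5354, 0.0673, 0.2168]
eef_rot: [0.0, 0.438, 0.899, 0.0]
wrist_force: [0.4, -0.7, -1.3]
opening: 0.689
grasp_force: 65.8
```

Emit:
servo_tool(motion=[[[2,2.7,0,0,0],[4.5,6,0,0,0],[7,9.3,0,0,0],[9,12,0,0,0],[10.5,14,0,0,0]]])

```text
time_s: 21.25
eef_pos: [0.5813, 0.2362, 0.2166]
eef_rot: [0.0, 0.438, 0.899, 0.0]
wrist_force: [-0.0, 0.5, -2.2]
opening: 0.69
grasp_force: 65.8
```

Emit:
servo_tool(motion=[[[0,0,3,0,0],[0,0,6,0,0],[0,0,8,0,0],[0,0,9.5,0,0],[0,0,10,0,0]]])

```text
time_s: 21.75
eef_pos: [0.5803, 0.2336, 0.1147]
eef_rot: [-0.001, 0.439, 0.898, -0.001]
wrist_force: [0.2, -0.3, -1.8]
opening: 0.692
grasp_force: 65.8
```

Emit:
servo_tool(motion=[[[0,0,0,0,0],[0,0,0,0,0],[0,0,0,0,0]]])

```text
time_s: 22.05
eef_pos: [0.5824, 0.234, 0.1179]
eef_rot: [0.001, 0.439, 0.898, 0.001]
wrist_force: [1.0, -0.1, -3.0]
opening: 0.687
grasp_force: 65.8
```

```bash
python3 - <<'E'
from h import *
p,s=pose();o=ctrl.get_obs();print(p,s,o['opening'],o['grasp_force'],o['wrist_force'])
c=ctrl.camera('wrist'); save('w5',c['pixels'],1.2)
E
```

```text
[0.58238088 0.23399161 0.11786316] 127.90254953245652 0.6869288910819462 65.76351821422577 [ 0.95990065 -0.05423305 -3.01441327]
```

View pics/w5.png

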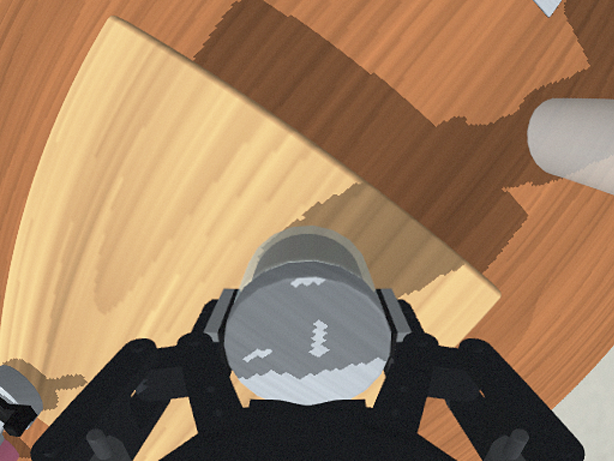

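The jar is held upright between the pads over the left end of the deck, with the soap well clear at the right edge. Lowering in small steps.

Emit:
servo_tool(motion=[[[0,0,0.2,0,0],[0,0,0.3,0,0],[0,0,0.3,0,0],[0,0,0.3,0,0]]])

```text
time_s: 22.5
eef_pos: [0.5816, 0.2339, 0.1137]
eef_rot: [0.0, 0.439, 0.898, 0.0]
wrist_force: [-0.7, 0.2, 1.0]
opening: 0.694
grasp_force: 66.1
```

Emit:
servo_tool(motion=[[[0,0,0.1,0,0],[0,0,0.2,0,0],[0,0,0.2,0,0],[0,0,0.2,0,0]]])

```text
time_s: 22.9
eef_pos: [0.5817, 0.2341, 0.1135]
eef_rot: [0.0, 0.439, 0.899, 0.0]
wrist_force: [-6.9, -0.6, 12.8]
opening: 0.687
grasp_force: 67.1
```

Contact was felt at z≈0.1137. I back off slightly, release, and go look for the next jar.

Emit:
servo_tool(motion=[[[0,0,-0.15,0,0],[0,0,-0.15,0,0],[0,0,-0.15,0,-1],[0,0,-0.15,0,-1],[0,0,-0.15,0,-1]]])

```text
time_s: 23.4
eef_pos: [0.5812, 0.2338, 0.1123]
eef_rot: [-0.0, 0.439, 0.898, -0.0]
wrist_force: [-0.6, 0.5, -1.1]
opening: 1.001
grasp_force: 0.0
```

Emit:
servo_tool(motion=[[[0,0,0,0,-1],[0,0,-2,0,-1],[0,0,-5,0,-1],[0,0,-8,0,-1],[0,0,-10.5,0,-1]]])

```text
time_s: 23.9
eef_pos: [0.5817, 0.2339, 0.2194]
eef_rot: [0.0, 0.439, 0.898, 0.0]
wrist_force: [0.7, -0.2, 0.8]
opening: 1.001
grasp_force: 0.0
```

Emit:
servo_tool(motion=[[[-3,-2.7,0,0,-1],[-6,-5.4,0,0,-1],[-9,-8.1,0,0,-1],[-11,-10,0,0,-1],[-12,-11,0,0,-1]]])

```text
time_s: 24.4
eef_pos: [0.5681, 0.0694, 0.2177]
eef_rot: [0.0, 0.44, 0.898, -0.0]
wrist_force: [-0.4, 0.1, 0.5]
opening: 0.996
grasp_force: 0.0
```

```bash
python3 - <<'E'
from h import *
print(pose()); jars(); stand(ctrl.camera('top'))
rows([(.538,-.2615,.2,128)])
E
```

```text
(array([0.56813925, 0.06938931, 0.21774648]), np.float64(127.78004095637542))
top 0.056 colour [ 0.5864 -0.1466  0.0558] 384 [ 24. 148. 197.]
top 0.056 GREY [ 0.5362 -0.2603  0.056 ] 388 [113.   6. 161.]
top 0.056 GREY [ 0.5409 -0.3655  0.0558] 398 [113.   6. 161.]
top 0.056 colour [ 0.4151 -0.3621  0.0561] 404 [170.  85. 196.]
top 0.056 colour [ 0.3296 -0.2533  0.0563] 392 [140. 134. 141.]
top 0.131 GREY [0.5816 0.2499 0.1309] 197 [113.   8. 157.]
scene 0.056 colour [ 0.3323 -0.2536  0.0547] 229 [138. 166. 165.]
scene 0.056 colour [ 0.4179 -0.3635  0.0549] 266 [168.  96. 241.]
scene 0.056 colour [ 0.59   -0.1479  0.0552] 276 [ 27. 156. 244.]
scene 0.056 GREY [ 0.5393 -0.2615  0.0549] 285 [108.  16. 205.]
scene 0.056 GREY [ 0.5442 -0.3666  0.0547] 306 [107.  16. 205.]
scene 0.131 GREY [0.5826 0.2345 0.1303] 252 [108.  16. 204.]
deck [0.4911 0.1241] [0.151 0.151] 84.38 grad [ 0.0026 -0.    ] short mm 0.3221240890079391 rect via plane z [ 0.002  -0.0011  0.0739]
[-24.44 -22.82   1.78] twist -0.2
```

Jar 1 stands at (0.582, 0.234) with its lid at 0.131. Next is jar A at (0.538, -0.261).

Emit:
servo_tool(motion=[[[-3,-2.8,0,0,-1],[-6,-5.6,0,0,-1],[-9,-8.4,0,0,-1],[-11,-10.3,0,0,-1],[-12.2,-11.4,0,0,-1]]])

```text
time_s: 25.05
eef_pos: [0.5537, -0.0952, 0.2178]
eef_rot: [0.0, 0.439, 0.898, 0.0]
wrist_force: [1.2, 0.1, -0.5]
opening: 0.999
grasp_force: 0.0
```

Emit:
servo_tool(motion=[[[-3,-2.8,0,0,-1],[-6,-5.6,0,0,-1],[-9,-8.4,0,0,-1],[-11,-10.3,1,0,-1],[-12.2,-11.4,1.8,0,-1]]])

```text
time_s: 25.55
eef_pos: [0.5388, -0.2618, 0.1994]
eef_rot: [0.0, 0.439, 0.898, 0.0]
wrist_force: [0.5, 0.0, 0.3]
opening: 0.999
grasp_force: 0.0
```

Emit:
servo_tool(motion=[[[0,0,0,0,-1],[0,0,0,0,-1]]])

```text
time_s: 25.75
eef_pos: [0.5386, -0.2594, 0.1992]
eef_rot: [-0.001, 0.439, 0.899, 0.001]
wrist_force: [-1.1, -0.0, 1.2]
opening: 1.005
grasp_force: 0.0
```

```bash
python3 - <<'E'
from h import *
print(pose()); jars(('scene',)); rows([(.538,-.261,.038,128)])
E
```

```text
(array([ 0.53857559, -0.25943231,  0.19921117]), np.float64(127.9505221355113))
scene 0.056 colour [ 0.4179 -0.3636  0.0548] 266 [168.  94. 242.]
scene 0.056 colour [ 0.5899 -0.1479  0.055 ] 275 [ 24. 170. 189.]
scene 0.056 GREY [ 0.5393 -0.2617  0.0551] 284 [108.  16. 209.]
scene 0.056 GREY [ 0.5438 -0.3666  0.0549] 304 [108.  16. 208.]
scene 0.131 GREY [0.5821 0.2346 0.1301] 252 [107.  18. 128.]
[-0.09 -0.17 16.17] twist -0.0
```

Emit:
servo_tool(motion=[[[0,-0.1,4,0,-1],[0,-0.1,8,0,-1],[0,-0.1,12,0,-1],[0,-0.1,15,0,-1],[0,-0.1,16.1,0,-1]]])

```text
time_s: 26.3
eef_pos: [0.5362, -0.2585, 0.0358]
eef_rot: [-0.003, 0.438, 0.899, 0.001]
wrist_force: [-0.5, 0.4, -0.4]
opening: 1.006
grasp_force: 0.0
```

Emit:
servo_tool(motion=[[[0,0,0,0,-1],[0,0,0,0,0],[0,0,0,0,0],[0,0,0,0,0],[0,0,0,0,0]]])

```text
time_s: 26.8
eef_pos: [0.5393, -0.2627, 0.0415]
eef_rot: [0.002, 0.439, 0.898, -0.0]
wrist_force: [0.7, 0.9, 6.0]
opening: 0.69
grasp_force: 65.0
```

Emit:
servo_tool(motion=[[[0,0,0,0,0],[0,0,-3,0,0],[0,0,-8,0,0],[0,0,-13,0,0],[0,0,-18.2,0,0]]])

```text
time_s: 27.3
eef_pos: [0.5372, -0.2614, 0.2213]
eef_rot: [0.0, 0.439, 0.898, -0.0]
wrist_force: [0.9, -0.2, -1.8]
opening: 0.692
grasp_force: 65.3
```

Emit:
servo_tool(motion=[[[3,2.9,0,0,0],[6,5.8,0,0,0],[9,8.7,0,0,0],[12,11.6,0,0,0],[14.5,14,0,0,0]]])

```text
time_s: 27.8
eef_pos: [0.5588, -0.0591, 0.2197]
eef_rot: [0.001, 0.439, 0.899, 0.0]
wrist_force: [0.3, -0.8, -2.3]
opening: 0.689
grasp_force: 65.6
```

Emit:
servo_tool(motion=[[[3,2.9,0,0,0],[6,5.8,0,0,0],[9,8.7,0,0,0],[12,11.6,0,0,0],[14.5,14,0,0,0]]])

```text
time_s: 28.3
eef_pos: [0.5802, 0.1414, 0.2197]
eef_rot: [0.0, 0.439, 0.899, 0.0]
wrist_force: [0.1, -0.1, -2.1]
opening: 0.686
grasp_force: 65.6
```

Emit:
servo_tool(motion=[[[0,0,3,0,0],[0,0,6,0,0],[0,0,8,0,0],[0,0,9.4,0,0],[0,0,9.8,0,0]]])

```text
time_s: 28.8
eef_pos: [0.5794, 0.1391, 0.1196]
eef_rot: [-0.001, 0.439, 0.898, -0.001]
wrist_force: [-0.3, -0.4, -2.7]
opening: 0.689
grasp_force: 65.6
```

Emit:
servo_tool(motion=[[[0,0,0,0,0],[0,0,0,0,0],[0,0,0,0,0]]])

```text
time_s: 29.1
eef_pos: [0.5813, 0.1392, 0.1223]
eef_rot: [0.001, 0.439, 0.898, 0.001]
wrist_force: [0.2, 0.3, -2.4]
opening: 0.687
grasp_force: 65.6
```

```bash
python3 - <<'E'
from h import *
p,s=pose();o=ctrl.get_obs();print(p,s,o['opening'],o['grasp_force'],o['wrist_force']);jars()
E
```

```text
[0.58126832 0.13915722 0.12225253] 127.89844443849209 0.6867176581075999 65.59805899858475 [ 0.2224601   0.30082386 -2.35399267]
top 0.056 colour [ 0.5864 -0.1468  0.0558] 378 [ 24. 148. 196.]
top 0.056 GREY [ 0.541  -0.3655  0.0559] 394 [113.   6. 160.]
top 0.056 colour [ 0.415  -0.3622  0.0561] 403 [170.  85. 195.]
top 0.056 colour [ 0.3297 -0.2532  0.0562] 391 [140. 134. 140.]
scene 0.056 colour [ 0.3327 -0.2538  0.0548] 231 [138. 166. 166.]
scene 0.056 colour [ 0.4182 -0.3635  0.0546] 269 [168.  95. 241.]
scene 0.056 colour [ 0.59   -0.148   0.0551] 274 [ 27. 156. 244.]
scene 0.056 GREY [ 0.5438 -0.3666  0.0547] 301 [108.  16. 205.]
scene 0.131 GREY [0.5812 0.238  0.1304] 215 [108.  16. 202.]
scene 0.131 GREY [0.5889 0.1314 0.1339] 198 [107.  17. 164.]
```

Emit:
servo_tool(motion=[[[0,0,0.2,0,0],[0,0,0.4,0,0],[0,0,0.4,0,0],[0,0,0.4,0,0]]])

```text
time_s: 29.6
eef_pos: [0.5803, 0.1392, 0.1168]
eef_rot: [0.0, 0.439, 0.898, 0.0]
wrist_force: [0.7, 0.4, -2.1]
opening: 0.686
grasp_force: 65.5
```

Emit:
servo_tool(motion=[[[0,0,0.1,0,0],[0,0,0.2,0,0],[0,0,0.2,0,0],[0,0,0.2,0,0]]])

```text
time_s: 30.0
eef_pos: [0.5804, 0.1394, 0.1165]
eef_rot: [0.0, 0.439, 0.899, 0.0]
wrist_force: [-5.5, -0.8, 12.1]
opening: 0.686
grasp_force: 66.8
```

Emit:
servo_tool(motion=[[[0,0,-0.15,0,0],[0,0,-0.15,0,0],[0,0,-0.15,0,-1],[0,0,-0.15,0,-1],[0,0,-0.15,0,-1]]])

```text
time_s: 30.5
eef_pos: [0.5803, 0.1391, 0.1161]
eef_rot: [-0.0, 0.439, 0.898, -0.0]
wrist_force: [-0.2, 0.0, 0.4]
opening: 1.0
grasp_force: 0.0
```

Emit:
servo_tool(motion=[[[0,0,0,0,-1],[0,0,-2,0,-1],[0,0,-5,0,-1],[0,0,-8,0,-1],[0,0,-10.4,0,-1]]])

```text
time_s: 31.0
eef_pos: [0.5807, 0.1392, 0.2221]
eef_rot: [0.001, 0.439, 0.898, 0.0]
wrist_force: [1.8, 0.4, -0.2]
opening: 1.002
grasp_force: 0.0
```

Emit:
servo_tool(motion=[[[-3,-2.8,0,0,-1],[-6,-5.6,0,0,-1],[-9,-8.4,0,0,-1],[-11,-10.3,0,0,-1],[-12.5,-11.4,0,0,-1]]])

```text
time_s: 31.5
eef_pos: [0.5667, -0.0316, 0.2203]
eef_rot: [0.0, 0.44, 0.898, -0.0]
wrist_force: [0.6, -0.1, 0.5]
opening: 1.001
grasp_force: 0.0
```

Emit:
servo_tool(motion=[[[-3,-2.8,0,0,-1],[-6,-5.6,0,0,-1],[-9,-8.4,0,0,-1],[-11,-10.3,0,0,-1],[-12.5,-11.4,0,0,-1]]])

```text
time_s: 32.0
eef_pos: [0.5535, -0.2003, 0.2203]
eef_rot: [-0.0, 0.44, 0.898, -0.0]
wrist_force: [0.1, 0.4, -0.3]
opening: 0.997
grasp_force: 0.0
```

Emit:
servo_tool(motion=[[[-3,-2.8,0,0,-1],[-6,-5.6,0,0,-1],[-9,-8.4,0,0,-1],[-11,-10.3,1,0,-1],[-12.5,-11.4,1.8,0,-1]]])

```text
time_s: 32.5
eef_pos: [0.5406, -0.3688, 0.202]
eef_rot: [0.0, 0.44, 0.898, -0.0]
wrist_force: [0.6, -0.4, -0.7]
opening: 1.0
grasp_force: 0.0
```

Emit:
servo_tool(motion=[[[0,0,0,0,-1],[0,0,0,0,-1]]])

```text
time_s: 32.7
eef_pos: [0.5409, -0.3662, 0.2018]
eef_rot: [-0.001, 0.439, 0.898, 0.0]
wrist_force: [0.0, 0.1, -0.8]
opening: 0.999
grasp_force: 0.0
```

```bash
python3 - <<'E'
from h import *
print(pose()); jars(); rows([(.5425,-.366,.038,128)]); stand(ctrl.camera('scene'))
E
```

```text
(array([ 0.54089566, -0.36616219,  0.20184469]), np.float64(127.89551094789208))
top 0.056 colour [ 0.5865 -0.1468  0.056 ] 376 [ 24. 147. 200.]
top 0.056 GREY [ 0.5409 -0.3653  0.056 ] 399 [113.   6. 164.]
top 0.056 colour [ 0.4151 -0.3621  0.0562] 406 [170.  84. 199.]
top 0.056 colour [ 0.3297 -0.253   0.0563] 397 [140. 133. 144.]
top 0.131 GREY [0.5796 0.2354 0.1306] 451 [113.   9. 116.]
top 0.131 GREY [0.5789 0.1404 0.1307] 449 [113.   9. 118.]
scene 0.056 colour [ 0.3328 -0.2536  0.0549] 230 [138. 166. 173.]
scene 0.056 colour [ 0.5897 -0.1478  0.055 ] 273 [ 27. 153. 247.]
scene 0.056 GREY [ 0.5438 -0.3665  0.0549] 302 [108.  15. 213.]
scene 0.131 GREY [0.5823 0.2345 0.13  ] 255 [107.  18. 131.]
scene 0.131 GREY [0.5815 0.1395 0.13  ] 260 [107.  19. 133.]
[-0.1   0.06 16.47] twist -0.0
deck [0.5554 0.1313] [0.264 0.323] 2.14 grad [-0.0015  0.0033] short mm 0.12521179225100165 rect via plane z [-0.0019  0.0036  0.0749]
```

Emit:
servo_tool(motion=[[[-0.1,0,4,0,-1],[-0.1,0,8,0,-1],[-0.1,0,12,0,-1],[-0.1,0,15,0,-1],[-0.1,0,16.4,0,-1]]])

```text
time_s: 33.35
eef_pos: [0.5404, -0.3651, 0.0354]
eef_rot: [-0.002, 0.439, 0.899, 0.001]
wrist_force: [0.3, 0.6, -0.7]
opening: 1.0
grasp_force: 0.0
```

Emit:
servo_tool(motion=[[[0,0,0,0,-1],[0,0,0,0,0],[0,0,0,0,0],[0,0,0,0,0],[0,0,0,0,0]]])

```text
time_s: 33.85
eef_pos: [0.5431, -0.3689, 0.0412]
eef_rot: [0.002, 0.439, 0.898, -0.001]
wrist_force: [0.8, 0.3, 7.2]
opening: 0.688
grasp_force: 65.1
```

Emit:
servo_tool(motion=[[[0,0,0,0,0],[0,0,-3,0,0],[0,0,-8,0,0],[0,0,-13,0,0],[0,0,-18.2,0,0]]])

```text
time_s: 34.35
eef_pos: [0.5411, -0.3673, 0.2206]
eef_rot: [0.0, 0.439, 0.898, -0.0]
wrist_force: [0.4, -1.2, -1.2]
opening: 0.688
grasp_force: 65.2
```

Emit:
servo_tool(motion=[[[3,2.8,0,0,0],[6,5.7,0,0,0],[9,8.5,0,0,0],[12,11.3,0,0,0],[15,14.1,0,0,0]]])

```text
time_s: 34.85
eef_pos: [0.5604, -0.161, 0.219]
eef_rot: [0.0, 0.439, 0.898, 0.0]
wrist_force: [-0.4, -0.4, -1.7]
opening: 0.689
grasp_force: 65.4
```

Emit:
servo_tool(motion=[[[3,2.8,0,0,0],[6,5.7,0,0,0],[9,8.5,0,0,0],[12,11.3,0,0,0],[15,14.1,0,0,0]]])

```text
time_s: 35.35
eef_pos: [0.5795, 0.044, 0.219]
eef_rot: [0.0, 0.439, 0.898, 0.0]
wrist_force: [1.1, 0.7, -2.4]
opening: 0.691
grasp_force: 65.4
```

Emit:
servo_tool(motion=[[[0,0,3,0,0],[0,0,6,0,0],[0,0,8,0,0],[0,0,9.4,0,0],[0,0,9.8,0,0]]])

```text
time_s: 35.85
eef_pos: [0.5787, 0.0424, 0.119]
eef_rot: [-0.001, 0.439, 0.898, -0.0]
wrist_force: [-0.3, 0.1, -1.3]
opening: 0.685
grasp_force: 65.3
```

Emit:
servo_tool(motion=[[[0,0,0.2,0,0],[0,0,0.3,0,0],[0,0,0.3,0,0],[0,0,0.3,0,0]]])

```text
time_s: 36.25
eef_pos: [0.5802, 0.0423, 0.1182]
eef_rot: [0.001, 0.439, 0.898, 0.0]
wrist_force: [-0.0, 0.4, -1.8]
opening: 0.687
grasp_force: 65.3
```

Emit:
servo_tool(motion=[[[0,0,0.1,0,0],[0,0,0.2,0,0],[0,0,0.2,0,0],[0,0,0.2,0,0]]])

```text
time_s: 36.65
eef_pos: [0.58, 0.0424, 0.1162]
eef_rot: [0.0, 0.439, 0.898, 0.0]
wrist_force: [-3.3, -0.4, 6.3]
opening: 0.693
grasp_force: 65.9
```

Emit:
servo_tool(motion=[[[0,0,0,0,0],[0,0,0,0,-1],[0,0,0,0,-1],[0,0,0,0,-1],[0,0,0,0,-1]]])

```text
time_s: 37.15
eef_pos: [0.5796, 0.0424, 0.1152]
eef_rot: [-0.0, 0.439, 0.898, -0.0]
wrist_force: [-0.3, 0.2, -0.4]
opening: 0.999
grasp_force: 0.0
```

Emit:
servo_tool(motion=[[[0,0,0,0,-1],[0,0,-2,0,-1],[0,0,-5,0,-1],[0,0,-8,0,-1],[0,0,-10.4,0,-1]]])

```text
time_s: 37.65
eef_pos: [0.58, 0.0423, 0.2211]
eef_rot: [0.001, 0.439, 0.898, 0.0]
wrist_force: [0.5, 0.3, 0.9]
opening: 1.001
grasp_force: 0.0
```

Emit:
servo_tool(motion=[[[-4,-4,-1,0,-1],[-8,-8,-2,0,-1],[-12,-12,-3,0,-1],[-15,-15,-3,0,-1],[-15,-15,-3,0,-1]]])

```text
time_s: 38.15
eef_pos: [0.5529, -0.1728, 0.2501]
eef_rot: [0.001, 0.441, 0.898, -0.001]
wrist_force: [-0.3, 0.6, 0.3]
opening: 1.001
grasp_force: 0.0
```

```bash
python3 - <<'E'
from h import *
print(pose()); jars(); 
for n in('top','scene'):
    c=ctrl.camera(n);stand(c);save('end_'+n,c['pixels'])
E
```

```text
(array([ 0.55293193, -0.17276829,  0.25005862]), np.float64(127.67132041532948))
top 0.056 colour [ 0.5865 -0.1469  0.056 ] 379 [ 24. 146. 203.]
top 0.131 GREY [0.5795 0.2356 0.1307] 451 [113.   9. 118.]
top 0.131 GREY [0.5789 0.1404 0.1307] 450 [113.   7. 168.]
top 0.131 GREY [0.5786 0.0453 0.1308] 422 [113.   7. 170.]
scene 0.056 colour [ 0.3327 -0.2538  0.0547] 229 [138. 166. 167.]
scene 0.056 colour [ 0.4183 -0.3632  0.0547] 272 [168.  95. 242.]
scene 0.056 colour [ 0.59   -0.148   0.0547] 278 [ 27. 155. 245.]
scene 0.131 GREY [0.5826 0.2345 0.13  ] 256 [107.   18.  127.5]
scene 0.131 GREY [0.5819 0.1397 0.1299] 267 [107.  16. 207.]
scene 0.131 GREY [0.5816 0.0446 0.1298] 262 [108.  16. 209.]
deck [0.5546 0.1311] [0.26  0.321] 1.6 grad [0.0016 0.0011] short mm 0.314551283678903 rect via plane z [0.0011 0.0001 0.0742]
deck [0.5557 0.1306] [0.263 0.321] 2.09 grad [-0.0017  0.0031] short mm 0.09142919019456562 rect via plane z [-0.0022  0.0034  0.075 ]
```

View pics/end_scene.png

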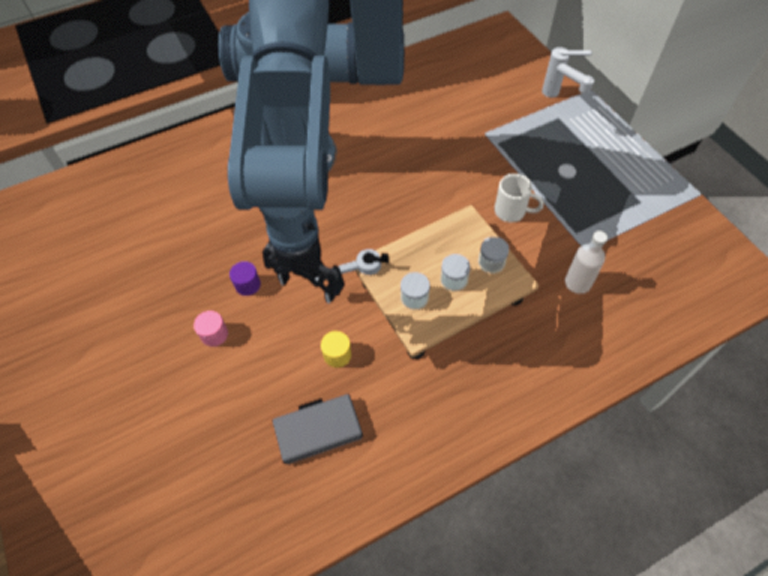

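The three jars stand at (415,290), (455,272) and (493,254) on the level deck. The gripper is clear and the bystanders are unmoved, so I'm handing in.

```bash
python3 -c "
from bench import ctrl
print(ctrl.hand_in())"
```

```text
the job is handed in; nothing more can be done
None
```

The job is handed in, with no verdict returned: the lever is at clockwise, the foot is cranked to within about 0.3 mm of level by camera measurement, and the three grey jars stand upright in a row on the deck.

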